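# Bed a clamped workpiece down on its parallels

### The job

The aluminium block in the grey machine vise is clamped a little too high, and one of the two steel parallel bars beneath it has slid out towards you. Push that bar back in until its ends are level with the other bar's, then press or tap the block down firmly, with about 24 N and never more than 35 N, so that both bars stay trapped under it when you let go. Prove it by nudging the near end of the bar that was out, gently with about 4 N in the direction you pushed it before: it must no longer slide; leave the bars level and the other things on the desk where they are.

Things in the scene. Friction and masses are not known exactly. Their poses are not given: they have to be found in the camera images.
- machine_vise: Fixed grey machine vise, already tight. Origin on the desk below the middle of the block; x along the jaws (away from the robot at yaw 0), z up. Bed top 24 mm high, x and y to about 70 mm. Jaws x -36..36, inner faces y +-25, tops 72 mm high. A rib 20 mm wide and 8 mm high along the middle of the bed leaves a 15 mm channel beside each jaw. Screw and cross handle reach y -135 mm.
- workpiece: Aluminium block (a casting) between the jaws: flat machined top 70 x 50 mm, rough underside of unknown depth (castings differ): whole height 32 to 38 mm. Origin 32 mm below its top, axes as the vise's. It moves only straight down, held by friction: slides at about 9 N of push, stays where left. Starts 3 to 12 mm clear of the bars. Once down on them, the push beyond that is partly locked in: 20 to 32 N traps them.
- loose_bar: The bar that is out: plain steel bar 130 (x) x 12 x 22 (z) mm, standing on the vise bed in one of the channels (either side, 18 mm off the vise's middle), pulled out 35 to 55 mm along the vise's -x, towards the robot. Origin: centre of its underside, x along it; near end 65 mm from the origin along -x. Slides at about 1.5 N while loose; well trapped it holds 5 N.
- set_bar: The other bar, same size and shape, in the other channel and in place: its origin (centre of its underside, x along it) within 2 mm of the vise's middle.
- side_cutter: Bystander: red-handled side cutter, 123 mm long, lying flat; leave it alone. Origin at its underside.
- screwdriver_a: Bystander: red-handled screwdriver, 168 mm long; leave it alone. Origin at its underside.
- choke: Bystander: small wound ring choke, 36 mm across, 13 mm high; leave it alone. Origin at its underside.
- heat_sink_0: Bystander: small finned heat sink, 25 x 30 x 18 mm; leave it alone. Origin at its underside.
- pcb_small: Bystander: small circuit board, 34 x 50 x 14 mm; leave it alone. Origin at its underside.
- marker: Bystander: marker pen, 122 mm long; leave it alone. Origin at its underside.

How it is judged (in metres and radians):
On the way, in this order (a step that is already met when the one before it is completed fails the run):
1. the bar that was out is pushed in level with the other, while the block is still clear of it (x of loose_bar in the frame of set_bar between -0.006 and 0.006 m and x of loose_bar in the frame of machine_vise between -0.01 and 0.01 m and x of set_bar in the frame of machine_vise between -0.01 and 0.01 m and angle between loose_bar's own z axis and vertical below 0.06 rad and angle between the x axis of loose_bar and the x axis of machine_vise, either way round below 0.08 rad and contact force between workpiece and loose_bar below 0.5 N), for 0.2 s.
2. the block is bedded down and both bars stay trapped under it with the robot off the block (contact force between workpiece and loose_bar above 4.5 N and contact force between workpiece and set_bar above 4.5 N and contact force between each of the arm, the fingers and workpiece below 0.5 N), for 0.3 s.
3. the trapped bar is nudged with at least 2.5 N and does not slide (contact force between workpiece and loose_bar above 3 N and contact force between workpiece and set_bar above 3 N and contact force between the fingers and loose_bar above 2.5 N), for 0.05 s.
At the end, for the whole second after the job is handed in: Both bars lie flat in their channels under the block, ends level within 6 mm of each other and within 10 mm of the vise's middle, and each is still trapped by the block with at least 3 N, with nothing touched by the robot (x of loose_bar in the frame of set_bar between -0.006 and 0.006 m and x of loose_bar in the frame of machine_vise between -0.01 and 0.01 m and x of set_bar in the frame of machine_vise between -0.01 and 0.01 m and angle between loose_bar's own z axis and vertical below 0.06 rad and angle between the x axis of loose_bar and the x axis of machine_vise, either way round below 0.08 rad and contact force between workpiece and loose_bar above 3 N and contact force between workpiece and set_bar above 3 N and linear speed of loose_bar below 0.01 m/s).
It fails at once if the block is pressed with more than 35 N (contact force between any of the fingers, the arm and workpiece above 35 N).
It fails at once if a bystander is shifted by more than 30 mm (distance of any of side_cutter, screwdriver_a, choke, heat_sink_0, pcb_small, marker from where it was at the start of the episode above 0.03 m).
It also fails if it takes over 69 s, if anything falls off the work surface, if the arm or the gripper's body presses on something with over 40 N, if the wrist force passes 120 N, or if a joint passes its speed limit or range.

### The arm

A 7-joint arm with a two-finger parallel gripper is mounted at the origin on a cart in front of the work surface, level with it; the furniture and walls round the work are solid. World frame = base frame: x ahead of the robot, y to its left, z up, the work surface at z = 0. Lengths are in m, angles in degrees, forces in N, time in s.
With the tool pointing down it reaches from about 0.425 to 0.875 m from the base axis. Payload 4.7 kg.
Tool frame: the origin (TCP) lies between the finger pads; the fingertips stand 25 mm ahead of it and the grasp point (between the pads) lies 6 mm ahead of it (env.tip_reach is the distance from the TCP to the fingertips, in m); z points along the fingers, y is the direction in which the jaws open and shut (so a half turn about z gives the same grasp; the last joint's range is limited). The gripper opens to 87 mm and grips with 3 to 60 N. Pads are 19 mm wide; open, the fingers measure 117 mm over their backs; the gripper's body (75 mm by 190 mm) begins 51 mm behind the grasp point.
Start: joints at [-75.739, 18.392, -4.016, 83.108, 1.295, 78.541, -3.26], TCP at [0.151, 0.632, 0.248] pointing down, gripper open.
Joint ranges: [-163.93, 163.93], [-17.29, 119.83], [-79.2, 71.16], [3.27, 140.29], [-89.18, 269.18], [5.43, 117.66], [-154.24, 154.24]. Speed limits (degrees/s): [147.25, 147.25, 180, 180, 180, 180, 180].

### API

Orientations are given as [roll, pitch, yaw] about the fixed x, y, z axes, in that order (R = Rz(yaw) Ry(pitch) Rx(roll)).
In Python, from cell import env, viewer, job gives the robot as it stands.
- The arm moves only by the tool move_arm, never from a script. Its argument "steps" is a list of rows, each a list of 7 numbers: the finger opening in cm, from 0 to 8.7, then the shift along the tool's x, y, z in cm, then the turn, a rotation vector about the tool's x, y, z in rad. In form: [[fingers, tx, ty, tz, wx, wy, wz], ...]. A call has 1 to 5 rows; each row shifts and turns the commanded pose from where the row before left it, along the tool's axes as they then stand; what a row does not reach is not made up. A row lasts 1/12 s, in which the tool goes at most 41.7 mm and 7.16 degrees, less where a joint would pass 70% of its speed; a pose out of reach is approached as far as the arm can. A call is refused whole if a number of a shift passes 4.17 or a number of a turn 0.125, either way. A call with a gripper value outside its range is refused whole. The fingers move at their own pace and stop on an object; "force" is the grip in N (left out, the last holds). Time passes only in rows, so rows that do not move let the fingers close. It gives the time, the measured TCP pose, the force and the opening at its end, in the units of the state.
- env.get_obs(): the state, without advancing time (a new reading comes with each control period).
- viewer.read_camera(name): name is "scene" or "top" or "wrist"; returns a dict with "img" (384x512x3 uint8, red, green, blue), "vfov" (degrees; the focal length in pixels is half the picture's height over the tangent of half this angle, whatever the lens; pixels are square), "cx", "cy" (the principal point, pixels), "extrinsics" (4x4, takes a point from world to camera coordinates); the wrist camera has in their place "mount" (4x4, takes a point from camera to tool coordinates, whose origin is the TCP and whose axes are the flange's). Camera axes: x right, y down, z forward; pixel columns grow to the right and rows downward; lengths in m; the calibration is good to about 2 mm. A picture is of the moment at which its call begins: read the wrist's pose just before it. There is no depth.
- job.sign_off(): hands the job in, once; it reports no verdict.
The state is a dict: "time_s": time; "qpos": joint angles; "joint_velocities": joint speeds; "effort": joint torques, N m; "tool_pos": TCP position; "tool_rot": TCP orientation; "force": force on the tool from outside, world axes, zero at the start; "wrist_torque": the same for the moment, N m; "grip_width": finger opening in m.
Only numpy, scipy, OpenCV 4.12 (cv2) and the standard library are available. Lean on these libraries where they do the work, as an engineer would, in place of code of your own. Each camera call takes 0.05 s, during which the arm holds its last target.

## Working session

There is one attempt and no reset: what is moved stays moved. The work goes in short steps, Python scripts to look and compute and a tool call to move; the robot and the scene stay as the last step left them, time stands still between calls to the robot, and variables do not carry over. Pictures are saved under pics/ and viewed, and the job is handed in when it is done.

Besides the shell and the picture viewer there is one more tool, called after "Emit:" in YAML: its name, and indented under it one key for each argument. move_arm: Moves the arm, as the interface text tells. Its arguments: {"type":"object","properties":{"steps":{"type":"array"},"force":{"type":"number"}},"required":["steps"]}

```bash
ls; mkdir -p pics; python3 - <<'E'
from cell import env, viewer, job
import cv2
o=env.get_obs(); print(o, env.tip_reach)
for n in("scene","top"):
    c=viewer.read_camera(n); cv2.imwrite(f"pics/{n}0.png",cv2.resize(c["img"][:,:,::-1],None,fx=1.5,fy=1.5,interpolation=cv2.INTER_CUBIC))
    print(n,c["vfov"],c["cx"],c["cy"],c["extrinsics"].round(4).tolist())
c=viewer.read_camera("wrist");print(c["vfov"],c["cx"],c["cy"],c["mount"])
E
```

```text
pics
{'time_s': 0.0, 'qpos': array([-75.74029989,  18.43962932,  -4.01527327,  83.17455588,
         1.29330775,  78.54074913,  -3.25921875]), 'joint_velocities': array([-0.01985274, -0.07241327,  0.04146109,  0.04592219, -0.04229569,
       -0.02102589,  0.07414276]), 'effort': array([-3.47628984e-04, -4.91297364e+01, -4.03687572e-01, -3.12536645e+01,
       -6.38259854e-02,  4.35409416e-02,  1.66813134e-04]), 'tool_pos': array([0.15113098, 0.63166758, 0.246458  ]), 'tool_rot': array([-1.79890213e+02,  4.15995535e-03,  1.66550244e+02]), 'force': array([0.84427049, 0.69275012, 0.50691224]), 'wrist_torque': array([-0.01471635, -0.01400765,  0.03115941]), 'grip_width': 0.08708035037603772} 0.025
scene 44.94419148607957 255.13990376607154 192.9644036720023 [[0.6089, -0.7931, 0.0122, -0.3253], [-0.4908, -0.3889, -0.7796, 0.3153], [0.6231, 0.4687, -0.6261, 0.9748], [0.0, 0.0, 0.0, 1.0]]
top 46.12779244562968 253.08211831918365 189.19842368689973 [[0.0001, -0.9993, -0.0374, -0.0008], [-0.9872, 0.0059, -0.1593, 0.5056], [0.1594, 0.0369, -0.9865, 1.0088], [0.0, 0.0, 0.0, 1.0]]
71.22806204428339 258.63427419790446 187.14903460174293 [[-5.90638962e-04 -9.65091637e-01 -2.61911784e-01  7.16577130e-02]
 [ 9.99999810e-01 -5.23710359e-04 -3.25339934e-04  7.41736859e-04]
 [ 1.76816935e-04 -2.61911927e-01  9.65091763e-01 -1.36622234e-01]
 [ 0.00000000e+00  0.00000000e+00  0.00000000e+00  1.00000000e+00]]
```

View pics/top0.png

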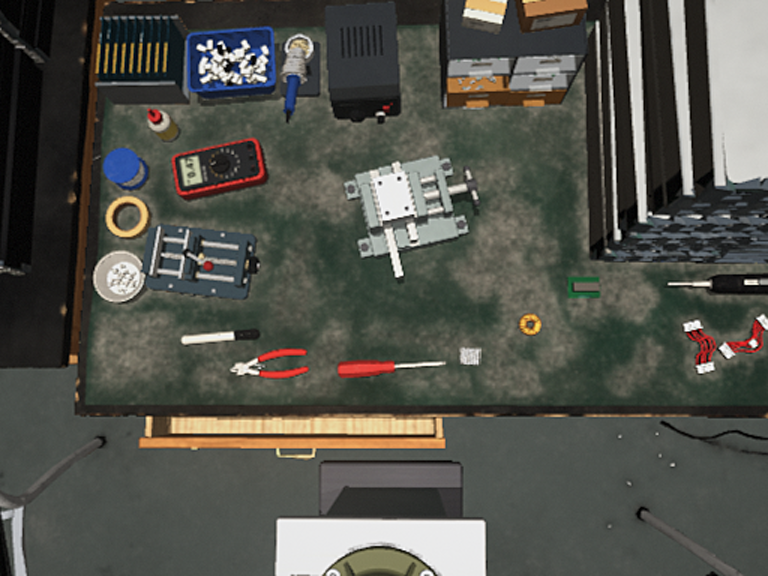

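View pics/scene0.png

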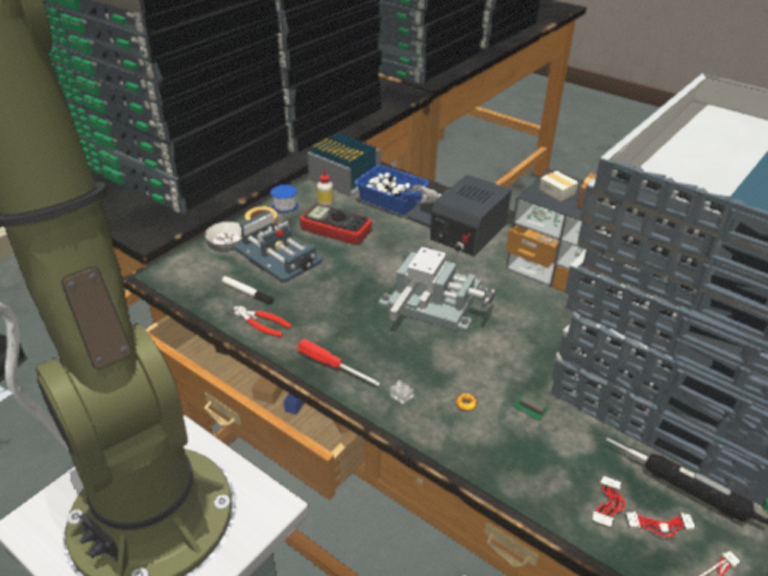

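The top view shows the vise at (410,205) in the 1.5x picture. The loose bar sticks out of the left channel towards the robot, with its near end at about (400,277). I'll zoom in and measure.

```bash
cat > h.py <<'E'
from cell import env, viewer, job
import cv2, numpy as np
from scipy.spatial.transform import Rotation as R
def cam(n):
    o=env.get_obs(); c=viewer.read_camera(n)
    f=192/np.tan(np.radians(c["vfov"]/2))
    if n=="wrist":
        T=np.eye(4);T[:3,:3]=R.from_euler("xyz",o["tool_rot"],degrees=True).as_matrix();T[:3,3]=o["tool_pos"]
        E=np.linalg.inv(T@c["mount"])
    else: E=c["extrinsics"]
    return dict(img=c["img"],f=f,cx=c["cx"],cy=c["cy"],E=E)
def ray(c,u,v,z):
    W=np.linalg.inv(c["E"]); d=W[:3,:3]@np.array([(u-c["cx"])/c["f"],(v-c["cy"])/c["f"],1]); p=W[:3,3]
    return p+d*(z-p[2])/d[2]
def proj(c,P):
    q=c["E"][:3,:3]@np.array(P)+c["E"][:3,3]; return np.array([c["f"]*q[0]/q[2]+c["cx"],c["f"]*q[1]/q[2]+c["cy"]])
def crop(c,x0,y0,w,h,s,name):
    cv2.imwrite(f"pics/{name}.png",cv2.resize(c["img"][y0:y0+h,x0:x0+w,::-1],None,fx=s,fy=s,interpolation=cv2.INTER_CUBIC))
E
python3 - <<'E'
from h import *
c=cam("top"); crop(c,220,95,110,100,6,"top1")
g=cv2.cvtColor(c["img"],cv2.COLOR_RGB2GRAY)
m=(g>195).astype(np.uint8)
cs,_=cv2.findContours(m[95:195,220:330],cv2.RETR_EXTERNAL,cv2.CHAIN_APPROX_NONE)
for k in cs:
    if cv2.contourArea(k)>15:
        (cx,cy),s,a=cv2.minAreaRect(k); print(cv2.contourArea(k),cx+220,cy+95,s,a, ray(c,cx+220,cy+95,.075), cv2.boxPoints(cv2.minAreaRect(k)).round(1).tolist())
E
```

```text
117.5 262.02941131591797 168.11766052246094 (32.25723648071289, 5.335783958435059) 75.96376037597656 [ 0.54822218 -0.02383562  0.075     ] [[35.5, 58.099998474121094], [40.70000076293945, 56.79999923706055], [48.5, 88.0999984741211], [43.400001525878906, 89.4000015258789]]
38.5 274.8823585510254 154.02941513061523 (10.6715669631958, 4.6081767082214355) 75.96376037597656 [ 0.58069124 -0.05316188  0.075     ] [[51.400001525878906, 54.400001525878906], [55.79999923706055, 53.29999923706055], [58.400001525878906, 63.599998474121094], [53.900001525878906, 64.80000305175781]]
21.0 304.51922607421875 125.09615325927734 (2.7456257343292236, 11.178619384765625) 78.69007110595703 [ 0.64811084 -0.12153528  0.075     ] [[78.80000305175781, 29.799999237060547], [89.69999694824219, 27.700000762939453], [90.30000305175781, 30.299999237060547], [79.30000305175781, 32.5]]
656.5 261.2058906555176 128.3235321044922 (38.07809066772461, 24.4960994720459) 75.96376037597656 [ 0.64156876 -0.02223269  0.075     ] [[24.700000762939453, 17.799999237060547], [48.5, 11.899999618530273], [57.70000076293945, 48.79999923706055], [33.900001525878906, 54.79999923706055]]
```

View pics/top1.png

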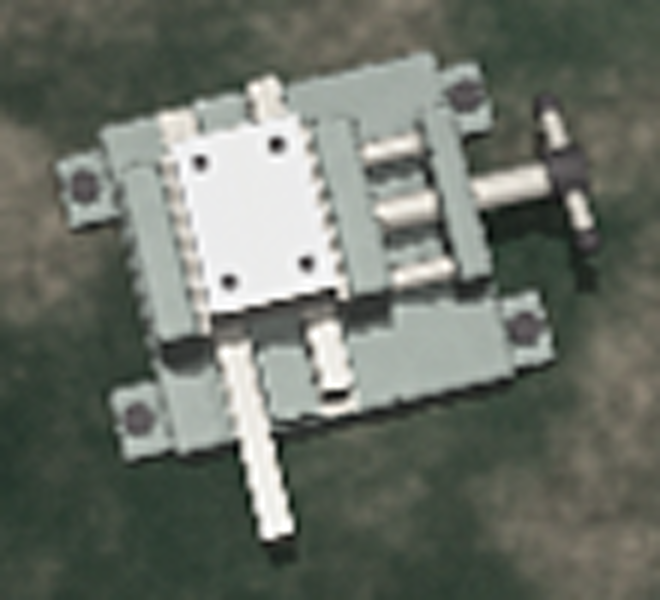

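The block is at about (260,200) in the crop. The loose bar is the left one, with its near end at (277,535), and the set bar's near end is at (335,395).

```bash
python3 - <<'E'
from h import *
c=cam("top")
P=lambda x,y,z:ray(c,x/6+220-.4,y/6+95-.4,z)
a=P(277,536,.046);b=P(234,345,.046);print("loose near",a,np.degrees(np.arctan2(*(b-a)[1::-1])))
s=P(337,393,.046);print("set near",s)
for z in(.085,.09):
  bl=np.array([P(*q,z) for q in[(175,148),(300,120),(342,293),(212,330)]]);print(bl.mean(0),np.linalg.norm(bl[0]-bl[3]),np.linalg.norm(bl[1]-bl[2]),np.linalg.norm(bl[0]-bl[1]),np.degrees(np.arctan2(*(bl[1]-bl[2])[1::-1])),np.degrees(np.arctan2(*(bl[0]-bl[3])[1::-1])))
f=[P(*q,.046) for q in[(178,118),(264,85)]];print(f)
E
```

```text
loose near [ 0.51684469 -0.03187965  0.046     ] 12.24498890877201
set near [ 0.57315943 -0.0554658   0.046     ]
[ 0.6307023  -0.02524101  0.085     ] 0.07272248938787268 0.0697219705534847 0.04877815774994215 12.772245353800697 11.14466628420419
[ 0.6292266  -0.02532047  0.09      ] 0.0723554517382654 0.06937007682138968 0.04853196952779232 12.772245353800706 11.144666284204195
[array([0.68530844, 0.00661974, 0.046     ]), array([ 0.6985124 , -0.02752535,  0.046     ])]
```

```bash
cat >> h.py <<'E'
def rel(p,yaw,rp=None):
    """tool-frame shift (cm) and rotvec to reach pos p, pointing down with yaw, from measured pose"""
    o=env.get_obs();A=R.from_euler("xyz",o["tool_rot"],degrees=True)
    return (A.inv().apply(np.array(p)-o["tool_pos"])*100).round(2),(A.inv()*R.from_euler("xyz",[180,0,yaw],degrees=True)).as_rotvec().round(4)
E
python3 - <<'E'
from h import *
N=25
p=np.array([.1511,.6317,.2465]);A=R.from_euler("xyz",[180,0,166.55],degrees=True)
for i in range(1,N+1):
    t=i/N; az=np.radians(76.55+(-3.5-76.55)*t); r=.6495+(.53-.6495)*t
    q=np.array([r*np.cos(az),r*np.sin(az),.2465]);B=R.from_euler("xyz",[180,0,166.55-154.5*t],degrees=True)
    print((A.inv().apply(q-p)*100).round(2).tolist(),(A.inv()*B).as_rotvec().round(4).tolist()); p=q;A=B
E
```

```text
[-3.6, -0.58, -0.0] [-0.0, -0.0, 0.1079]
[-3.6, -0.39, -0.0] [0.0, -0.0, 0.1079]
[-3.59, -0.21, -0.0] [0.0, -0.0, 0.1079]
[-3.57, -0.02, -0.0] [-0.0, -0.0, 0.1079]
[-3.54, 0.16, 0.0] [-0.0, -0.0, 0.1079]
[-3.5, 0.34, 0.0] [0.0, -0.0, 0.1079]
[-3.45, 0.51, 0.0] [-0.0, -0.0, 0.1079]
[-3.39, 0.68, 0.0] [0.0, -0.0, 0.1079]
[-3.33, 0.84, 0.0] [0.0, -0.0, 0.1079]
[-3.26, 1.0, 0.0] [0.0, -0.0, 0.1079]
[-3.18, 1.16, 0.0] [0.0, -0.0, 0.1079]
[-3.09, 1.31, 0.0] [0.0, -0.0, 0.1079]
[-3.0, 1.45, 0.0] [0.0, -0.0, 0.1079]
[-2.89, 1.59, 0.0] [-0.0, -0.0, 0.1079]
[-2.79, 1.72, 0.0] [0.0, -0.0, 0.1079]
[-2.68, 1.85, 0.0] [-0.0, -0.0, 0.1079]
[-2.56, 1.96, 0.0] [0.0, -0.0, 0.1079]
[-2.43, 2.07, 0.0] [0.0, -0.0, 0.1079]
[-2.31, 2.18, 0.0] [-0.0, -0.0, 0.1079]
[-2.18, 2.27, 0.0] [0.0, -0.0, 0.1079]
[-2.04, 2.36, 0.0] [-0.0, -0.0, 0.1079]
[-1.9, 2.44, 0.0] [0.0, -0.0, 0.1079]
[-1.76, 2.51, 0.0] [0.0, -0.0, 0.1079]
[-1.62, 2.57, 0.0] [0.0, -0.0, 0.1079]
[-1.47, 2.63, 0.0] [0.0, -0.0, 0.1079]
```

Emit:
move_arm:
  steps:
    - [0,-3.6,-0.6,0,0,0,0.108]
    - [0,-3.6,-0.4,0,0,0,0.108]
    - [0,-3.6,-0.2,0,0,0,0.108]
    - [0,-3.6,0,0,0,0,0.108]
    - [0,-3.5,0.2,0,0,0,0.108]
  force: 40

```text
time_s: 0.67
tool_pos: [0.3099, 0.5444, 0.2474]
tool_rot: [180.0, 0.0, 135.3]
force: [1.1, -0.3, 0.4]
grip_width: 0.0619
```

Emit:
move_arm:
  steps:
    - [0,-3.5,0.3,0,0,0,0.108]
    - [0,-3.5,0.5,0,0,0,0.108]
    - [0,-3.4,0.7,0,0,0,0.108]
    - [0,-3.3,0.8,0,0,0,0.108]
    - [0,-3.3,1.0,0,0,0,0.108]

```text
time_s: 1.08
tool_pos: [0.4302, 0.4203, 0.2475]
tool_rot: [180.0, -0.0, 104.4]
force: [0.3, 0.8, -1.0]
grip_width: 0.0286
```

Emit:
move_arm:
  steps:
    - [0,-3.2,1.2,0,0,0,0.108]
    - [0,-3.1,1.3,0,0,0,0.108]
    - [0,-3.0,1.5,0,0,0,0.108]
    - [0,-2.9,1.6,0,0,0,0.108]
    - [0,-2.8,1.7,0,0,0,0.108]

```text
time_s: 1.5
tool_pos: [0.5091, 0.2734, 0.2475]
tool_rot: [180.0, -0.0, 73.4]
force: [0.8, 0.5, 0.1]
grip_width: 0.0018
```

Emit:
move_arm:
  steps:
    - [0,-2.7,1.9,0,0,0,0.108]
    - [0,-2.6,2.0,0,0,0,0.108]
    - [0,-2.4,2.1,0,0,0,0.108]
    - [0,-2.3,2.2,0,0,0,0.108]
    - [0,-2.2,2.3,0,0,0,0.108]

```text
time_s: 1.92
tool_pos: [0.5425, 0.1162, 0.2476]
tool_rot: [180.0, -0.0, 42.5]
force: [0.9, 0.0, 0.4]
grip_width: 0.0004
```

Emit:
move_arm:
  steps:
    - [0,-2.0,2.4,0,0,0,0.108]
    - [0,-1.9,2.4,0,0,0,0.108]
    - [0,-1.8,2.5,0,0,0,0.108]
    - [0,-1.6,2.6,0,0,0,0.108]
    - [0,-1.5,2.6,0,0,0,0.108]

```text
time_s: 2.33
tool_pos: [0.5298, -0.0359, 0.2476]
tool_rot: [180.0, -0.0, 11.5]
force: [-0.0, 0.6, 0.4]
grip_width: 0.0008
```

Emit:
move_arm:
  steps:
    - [0,0,0,0,0,0,0]
    - [0,0,0,0,0,0,0]
    - [0,0,0,0,0,0,0]

```text
time_s: 2.58
tool_pos: [0.53, -0.0335, 0.2476]
tool_rot: [-179.9, -0.0, 11.9]
force: [0.1, 0.6, 0.4]
grip_width: 0.0006
```

```bash
python3 - <<'E'
from h import *
c=cam("wrist");o=env.get_obs();print(o["tool_pos"],o["tool_rot"],o["force"],o["grip_width"])
cv2.imwrite("pics/w1.png",cv2.resize(c["img"][:,:,::-1],None,fx=1.5,fy=1.5))
E
```

```text
[ 0.53007782 -0.03279643  0.24748154] [-1.79956605e+02 -1.05134435e-02  1.19963731e+01] [ 0.37092742 -1.12066566 -0.66016461] 0.00027650598652427527
```

View pics/w1.png

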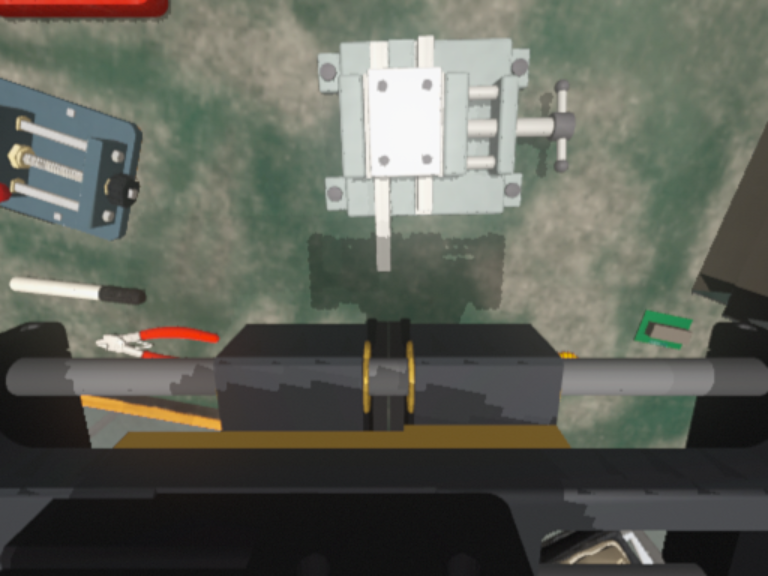

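The wrist view is aligned with the vise. The loose bar's near end is at (383,271), the set bar's near end at (424,214), and the far ends at (379,41) and (426,36).

```bash
python3 - <<'E'
from h import *
c=cam("wrist"); crop(c,210,15,150,180,4,"w2")
P=lambda x,y,z:ray(c,x/1.5-.2,y/1.5-.2,z)
for n,q,z in[("loose near",(383.5,271),.046),("set near",(424,214),.046),("loose far",(379,41),.046),("set far",(426,36),.046)]: print(n,P(*q,z))
for z in(.085,.095): 
  b=np.array([P(*q,z) for q in[(370,68),(440,68),(441,176),(366,176)]]);print(b.mean(0),np.linalg.norm(b-np.roll(b,1,0),axis=1))
E
```

```text
loose near [ 0.51818235 -0.03021201  0.046     ]
set near [ 0.57306027 -0.05325075  0.046     ]
loose far [0.6912519  0.00934412 0.046     ]
set far [ 0.70179397 -0.02436212  0.046     ]
[ 0.63399511 -0.02128159  0.085     ] [0.07052484 0.04717278 0.07048747 0.05398462]
[ 0.63286203 -0.02114797  0.095     ] [0.06816706 0.0455957  0.06813094 0.05217981]
```

View pics/w2.png

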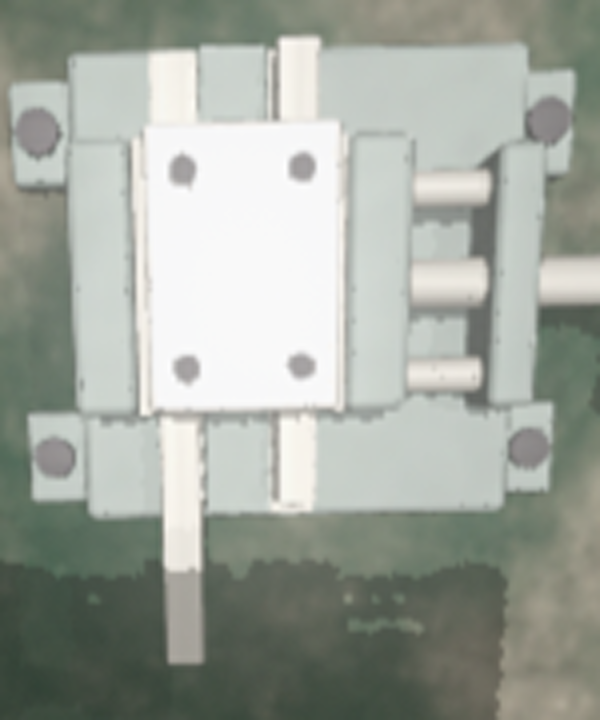

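```bash
python3 - <<'E'
from h import *
print(rel([.4955,-.033,.2475],12.4),rel([.4955,-.033,.061],12.4))
E
```

```text
(array([-3.39, -0.68, -0.01]), array([-0.0004,  0.    , -0.0065])) (array([-3.39, -0.67, 18.64]), array([-0.0004,  0.    , -0.0065]))
```

Emit:
move_arm:
  steps:
    - [0,-3.4,-0.7,0,0,0,-0.0065]
    - [0,0,0,4,0,0,0]
    - [0,0,0,4,0,0,0]
    - [0,0,0,4,0,0,0]
    - [0,0,0,4,0,0,0]

```text
time_s: 3.1
tool_pos: [0.4956, -0.0326, 0.0866]
tool_rot: [-179.9, -0.1, 12.4]
force: [0.8, 0.1, 0.0]
grip_width: 0.0004
```

Emit:
move_arm:
  steps:
    - [0,0,0,1.6,0,0,0]
    - [0,0,0,1.0,0,0,0]
    - [0,0,0,0,0,0,0]
    - [0,0,0,0,0,0,0]

```text
time_s: 3.43
tool_pos: [0.496, -0.0338, 0.0621]
tool_rot: [180.0, -0.0, 12.3]
force: [0.9, -0.0, -0.4]
grip_width: 0.0005
```

```bash
python3 - <<'E'
from h import *
c=cam("wrist");o=env.get_obs();print(o["tool_pos"],o["tool_rot"],o["force"],o["grip_width"])
cv2.imwrite("pics/w3.png",cv2.resize(c["img"][:,:,::-1],None,fx=1.5,fy=1.5))
c=cam("scene");crop(c,240,140,110,90,6,"s3")
E
```

```text
[ 0.49665113 -0.0339992   0.0628257 ] [ 1.79981374e+02 -1.32343763e-01  1.22766319e+01] [0.02085371 0.0949501  0.40384578] 0.0006075934963855785
```

View pics/w3.png

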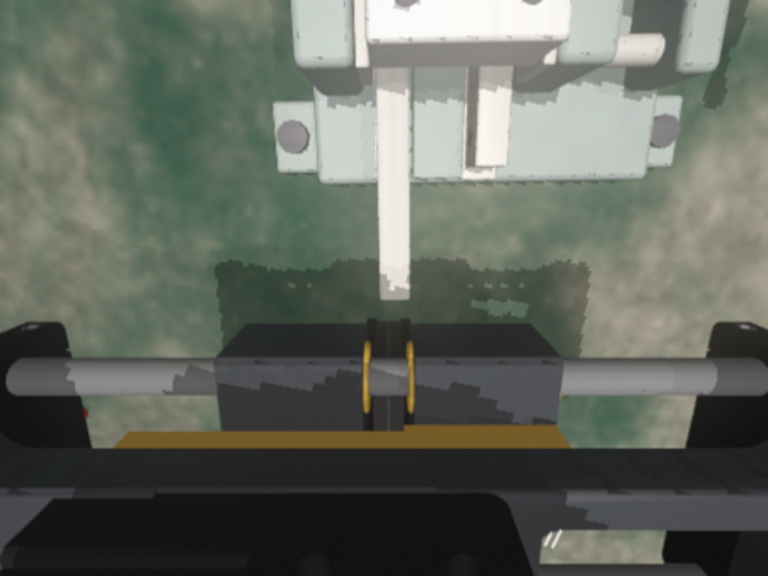

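View pics/s3.png

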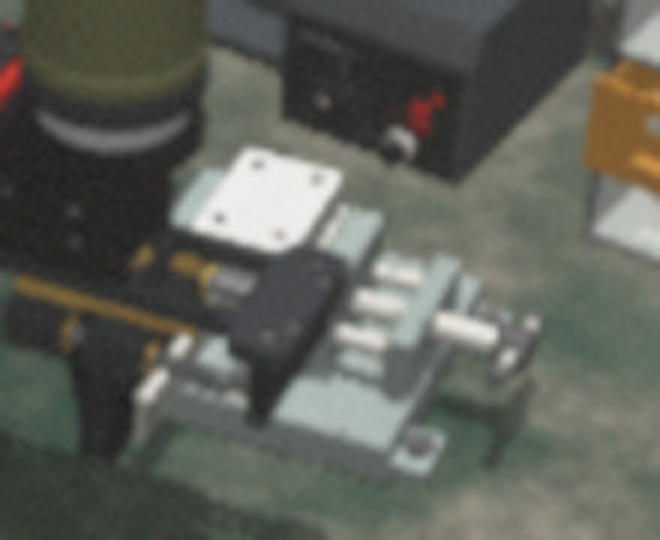

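The wrist view shows the fingertips at (388,325), just behind the loose bar's end at (394,298). I'll check the gripper body's clearance in the scene view by projecting it.

```bash
python3 - <<'E'
from h import *
c=cam("scene");o=env.get_obs();A=R.from_euler("xyz",o["tool_rot"],degrees=True)
for n,v in[("tip",(0,0,.025)),("body+y-x",(-.0375,.095,-.045)),("body+y+x",(.0375,.095,-.045)),("body-y",(-.0375,-.095,-.045)),("tipfwd",(.0095,0,.025))]:
    print(n,(proj(c,A.apply(v)+o["tool_pos"])-[240,140])*6)
E
```

```text
tip [101.52126017 440.4720284 ]
body+y-x [274.62302516 434.17854179]
body+y+x [341.00790468 330.37795082]
body-y [-131.92109898  307.07074222]
tipfwd [110.48744129 427.86995284]
```

Emit:
move_arm:
  steps:
    - [0,1.0,0.2,0.1,0,0,0]
    - [0,0.8,0,0.1,0,0,0]
    - [0,0.8,0,0,0,0,0]
    - [0,0.8,0,0,0,0,0]
    - [0,0.8,0,0,0,0,0]

```text
time_s: 4.0
tool_pos: [0.5351, -0.0281, 0.0598]
tool_rot: [-179.9, 0.3, 12.2]
force: [-11.4, -4.2, 12.8]
grip_width: 0.0005
```

Emit:
move_arm:
  steps:
    - [0,0.5,0,0,0,0,0]
    - [0,0.3,0,0,0,0,0]
    - [0,0,0,0,0,0,0]
    - [0,0,0,0,0,0,0]

```text
time_s: 4.33
tool_pos: [0.5399, -0.0278, 0.06]
tool_rot: [-179.9, 0.7, 12.1]
force: [-17.3, -3.6, 19.2]
grip_width: 0.0002
```

```bash
python3 - <<'E'
from h import *
c=cam("wrist");o=env.get_obs();print(o["tool_pos"],o["tool_rot"],o["force"],o["grip_width"])
crop(c,200,90,130,130,5,"w4")
E
```

```text
[ 0.53989494 -0.02777992  0.05994983] [-179.88228143    0.66522265   12.12666058] [-16.84385485  -3.51741495  19.28734577] 0.0006339457067411306
```

View pics/w4.png

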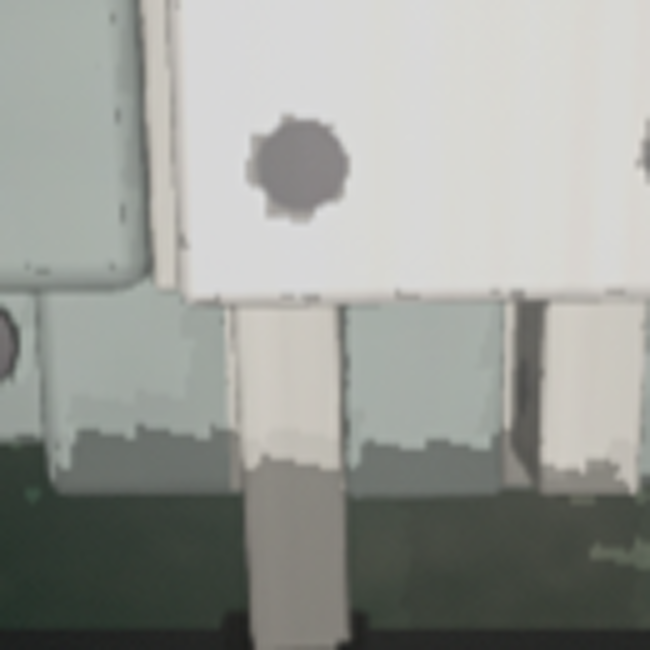

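The wrist view shows the bar's end at about (300,645) against the fingertips, with roughly 17 N horizontal and 19 N upward. Something is jamming. I'll back off a little and look again.

Emit:
move_arm:
  steps:
    - [0,-0.4,0,-0.2,0,0,0]
    - [0,-0.4,0,0,0,0,0]
    - [0,-0.2,0,0,0,0,0]
    - [0,0,0,0,0,0,0]

```text
time_s: 4.72
tool_pos: [0.5352, -0.0275, 0.0617]
tool_rot: [-180.0, -0.1, 12.2]
force: [-0.6, 0.0, 0.1]
grip_width: 0.0006
```

```bash
python3 - <<'E'
from h import *
c=cam("wrist");o=env.get_obs();print(o["tool_pos"],o["tool_rot"],o["force"],o["grip_width"])
crop(c,170,70,180,150,4,"w5")
c=cam("top"); crop(c,220,95,110,100,6,"top5")
c=cam("scene");crop(c,240,140,110,90,6,"s5")
E
```

```text
[ 0.53530552 -0.02743297  0.06166413] [-1.79995352e+02 -6.84360856e-02  1.22526070e+01] [0.74957091 0.33805417 0.91116407] 0.0006363600014537299
```

View pics/w5.png

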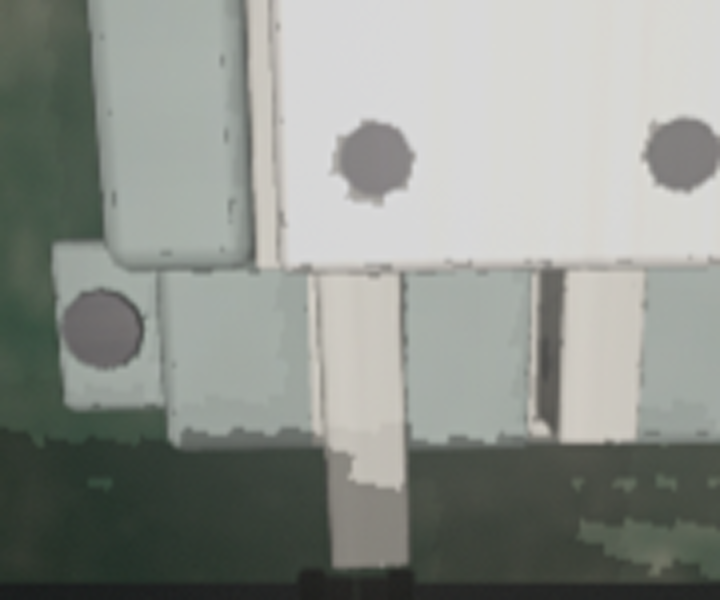

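View pics/s5.png

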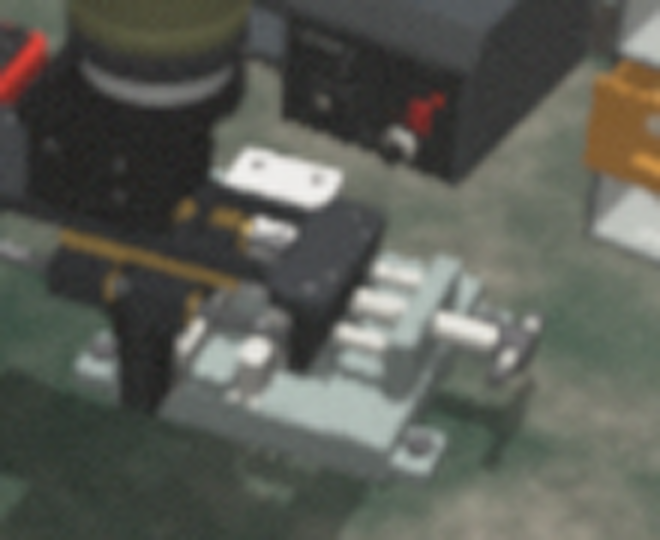

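View pics/top5.png

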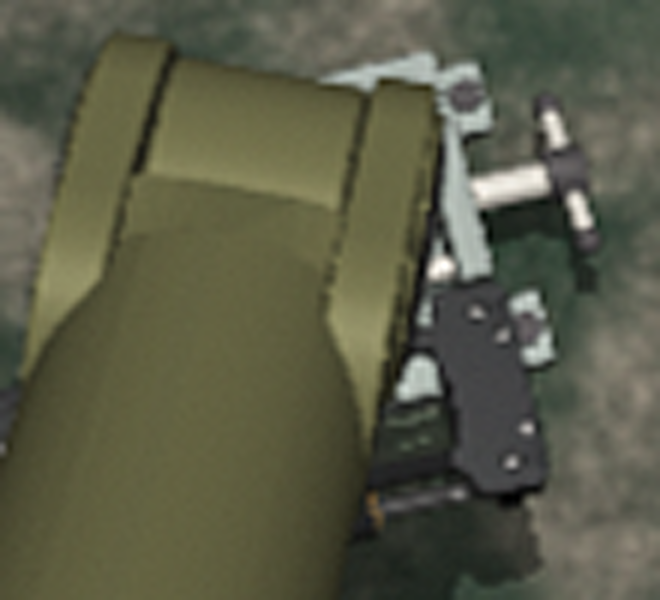

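The bar moved in part of the way. The likely cause is that I commanded a small downward move during contact, so the pads gripped the end face and pressed the bar down. I'll measure, then push again with no vertical motion.

```bash
python3 - <<'E'
from h import *
c=cam("wrist");o=env.get_obs()
P=lambda x,y,z:ray(c,x/4+170-.4,y/4+70-.4,z)
ya=lambda a,b:np.degrees(np.arctan2(*(a-b)[1::-1]))
la,lb=P(360,275,.046),P(370.5,568,.046); print("loose",lb,ya(la,lb))
sa,sb=P(604,275,.046),P(600,440,.046); print("set",sb,ya(sa,sb))
print("jaw edge",ya(P(246,20,.072),P(251,240,.072)),"bed edge",P(250,446,.024),P(500,442,.024))
O=np.array([.6335,-.0212,0])
for y in(12.4,13.5):
  u=np.array([np.cos(np.radians(y)),np.sin(np.radians(y)),0]);n=np.array([-u[1],u[0],0])
  print(y,[((p-O)@u,(p-O)@n) for p in(lb,sb,o["tool_pos"])])
E
```

```text
loose [ 0.55032602 -0.02564297  0.046     ] 14.356464277963743
set [ 0.57681163 -0.05412565  0.046     ] 14.279263361058328
jaw edge 12.084983816330906 bed edge [ 0.55932463 -0.00330295  0.024     ] [ 0.56885094 -0.04402931  0.024     ]
12.4 [(np.float64(-0.0821877855514003), np.float64(0.013521064856543476)), (np.float64(-0.06243626112696506), np.float64(-0.01998457482710291)), (np.float64(-0.09737176508743901), np.float64(0.014903534807504216))]
13.5 [(np.float64(-0.0819130694750083), np.float64(0.015096368367269004)), (np.float64(-0.0628084076049951), np.float64(-0.018782275385571284)), (np.float64(-0.09706771090042045), np.float64(0.01677007711831676))]
```

Emit:
move_arm:
  steps:
    - [0,0.3,0,0,0,0,-0.016]
    - [0,0.3,0,0,0,0,0]
    - [0,0.3,0,0,0,0,0]
    - [0,0.3,0,0,0,0,0]

```text
time_s: 5.25
tool_pos: [0.5464, -0.0252, 0.0614]
tool_rot: [-180.0, 0.1, 13.1]
force: [-2.4, -0.6, 1.9]
grip_width: 0.0003
```

Emit:
move_arm:
  steps:
    - [0,0.3,0,0,0,0,0]
    - [0,0.3,0,0,0,0,0]
    - [0,0.2,0,0,0,0,0]
    - [0,0,0,0,0,0,0]

```text
time_s: 5.58
tool_pos: [0.555, -0.0231, 0.0615]
tool_rot: [180.0, -0.1, 13.2]
force: [-0.1, 0.8, 0.7]
grip_width: 0.0005
```

```bash
python3 - <<'E'
from h import *
c=cam("wrist");o=env.get_obs();print(o["tool_pos"],o["tool_rot"],o["force"],o["grip_width"])
crop(c,170,70,180,150,4,"w6")
E
```

```text
[ 0.55492303 -0.02318008  0.06153692] [ 1.79979895e+02 -6.46946431e-02  1.31526410e+01] [-0.75743969 -0.39301386 -0.57742854] 0.00043550695614715706
```

View pics/w6.png

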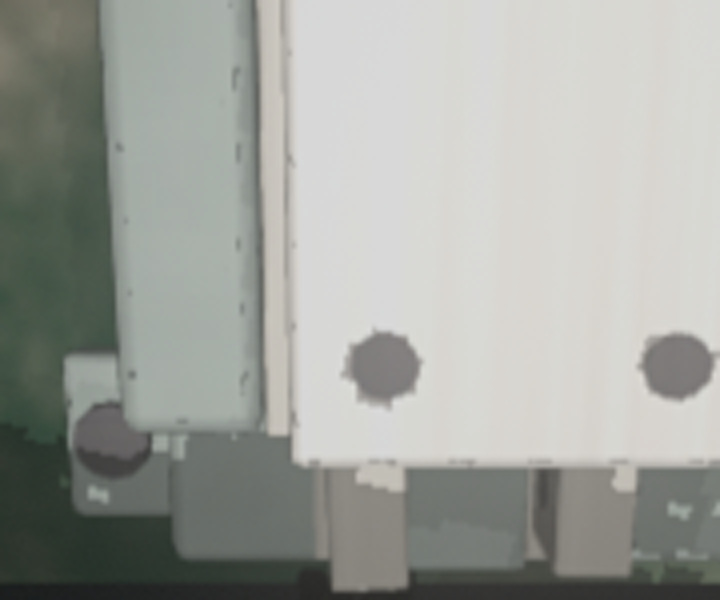

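The loose bar's end is at (370,590) and the set bar's end is at (594,576), so it's nearly level.

```bash
python3 - <<'E'
from h import *
c=cam("wrist")
P=lambda x,y,z:ray(c,x/4+170-.4,y/4+70-.4,z)
l,s=P(370,590,.046),P(594,576,.046);y=np.radians(13.2);u=np.array([np.cos(y),np.sin(y),0]);print(l,s,(l-s)@u)
E
```

```text
[ 0.56652487 -0.02187607  0.046     ] [ 0.57640316 -0.05433003  0.046     ] -0.0022064042806100134
```

Emit:
move_arm:
  steps:
    - [0,0.1,0,0,0,0,0]
    - [0,0.1,0,0,0,0,0]
    - [0,0.05,0,0,0,0,0]
    - [0,0,0,0,0,0,0]

```text
time_s: 6.02
tool_pos: [0.5563, -0.0231, 0.0616]
tool_rot: [-180.0, 0.1, 13.1]
force: [-3.2, -0.1, 2.5]
grip_width: 0.0006
```

Emit:
move_arm:
  steps:
    - [0,-0.5,0,0,0,0,0]
    - [0,-1.0,0,0,0,0,0]
    - [0,-1.0,0,0,0,0,0]
    - [0,0,0,0,0,0,0]
    - [0,0,0,0,0,0,0]

```text
time_s: 6.43
tool_pos: [0.5317, -0.0285, 0.0617]
tool_rot: [-180.0, -0.0, 13.1]
force: [0.6, 0.9, -0.1]
grip_width: 0.0006
```

```bash
python3 - <<'E'
from h import *
c=cam("wrist");o=env.get_obs();print(o["tool_pos"],o["tool_rot"],o["force"],o["grip_width"])
crop(c,170,70,180,150,4,"w7")
E
```

```text
[ 0.53236507 -0.02832957  0.06182625] [-1.79971264e+02 -6.92376917e-02  1.31319207e+01] [-0.88255345  0.3947047   0.32049545] 0.0005691392558928467
```

View pics/w7.png

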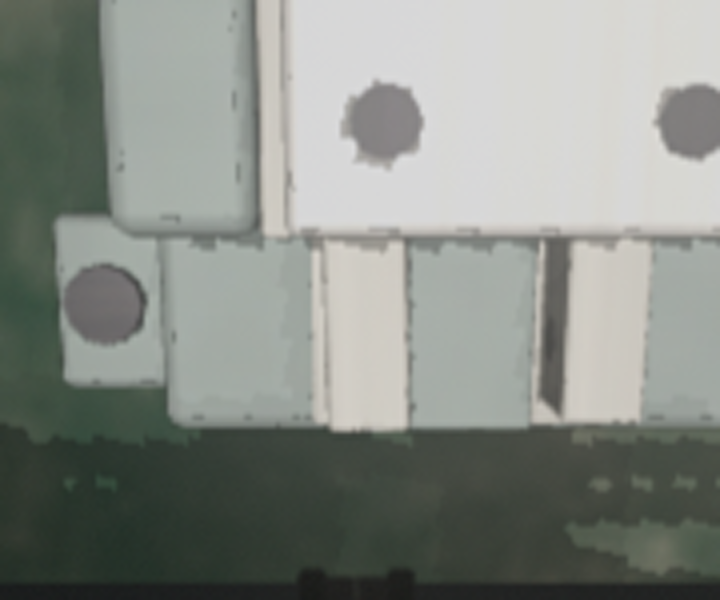

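The ends are now level to about 1 mm: loose at row 430, set at row 423, with about 6.5 px per mm. Next I'll go up and over the block.

```bash
python3 - <<'E'
from h import *
print(rel([.6335,-.0212,.15],13.1))
E
```

```text
(array([10.02,  1.6 , -8.81]), array([-0.0005, -0.0012,  0.0006]))
```

Emit:
move_arm:
  steps:
    - [0,0,0,-3,0,0,0]
    - [0,0,0,-4,0,0,0]
    - [0,0,0,-2,0,0,0]
    - [0,0,0,0,0,0,0]

```text
time_s: 6.82
tool_pos: [0.5362, -0.0285, 0.1568]
tool_rot: [180.0, -0.6, 13.1]
force: [0.2, 0.2, 0.3]
grip_width: 0.0002
```

```bash
python3 - <<'E'
from h import *
print(env.get_obs()["tool_pos"],rel([.6335,-.0212,.135],13.1))
E
```

```text
[ 0.53623751 -0.02853045  0.15676795] (array([9.62, 1.5 , 2.27]), array([ 0.0005, -0.0101,  0.0007]))
```

Emit:
move_arm:
  steps:
    - [0,3.3,0.5,0,0,0,0]
    - [0,3.3,0.5,0,0,0,0]
    - [0,3.3,0.5,0,0,0,0]
    - [0,0,0,0,0,0,0]
    - [0,0,0,0,0,0,0]

```text
time_s: 7.23
tool_pos: [0.6328, -0.0202, 0.1495]
tool_rot: [179.9, 0.2, 13.2]
force: [-0.2, -0.5, 0.1]
grip_width: 0.0005
```

```bash
python3 - <<'E'
from h import *
o=env.get_obs();print(o["tool_pos"],o["tool_rot"],rel([.6335,-.0212,.135],13.1))
c=cam("wrist");cv2.imwrite("pics/w8.png",c["img"][:,:,::-1]);c=cam("scene");crop(c,240,140,110,90,6,"s8")
E
```

```text
[ 0.6327547  -0.02019969  0.14950015] [1.79915020e+02 1.56971650e-01 1.32028306e+01] (array([0.05, 0.11, 1.45]), array([0.0015, 0.0027, 0.0018]))
```

View pics/w8.png

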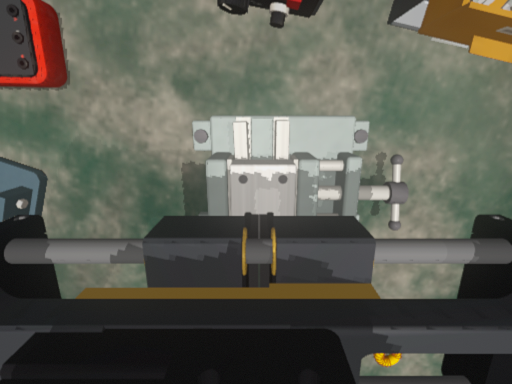

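View pics/s8.png

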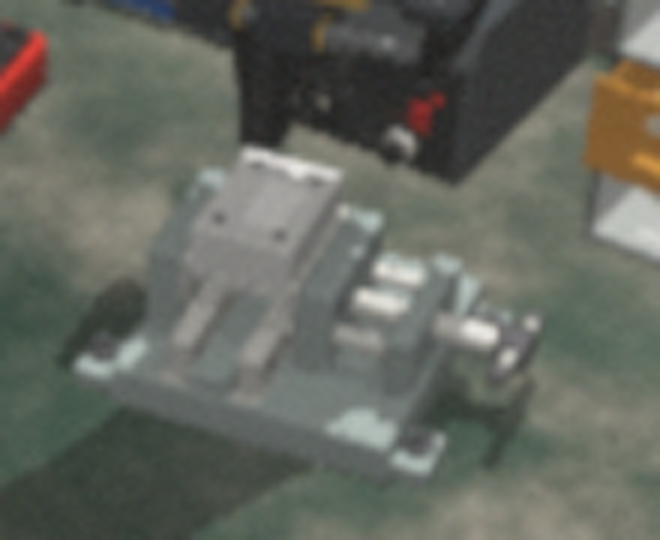

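Both bars' far ends at (241,118) and (281,118) are level too, and the tool is centred over the block. I'll lower it in small steps.

Emit:
move_arm:
  steps:
    - [0,0.05,0.1,1.0,0,0,0]
    - [0,0,0,1.0,0,0,0]
    - [0,0,0,0.4,0,0,0]
    - [0,0,0,0,0,0,0]

```text
time_s: 7.67
tool_pos: [0.6312, -0.0213, 0.1259]
tool_rot: [-179.9, 0.2, 13.1]
force: [-0.2, -0.4, 0.3]
grip_width: 0.0007
```

Emit:
move_arm:
  steps:
    - [0,0,0,0.15,0,0,0]
    - [0,0,0,0.15,0,0,0]
    - [0,0,0,0.1,0,0,0]
    - [0,0,0,0,0,0,0]

```text
time_s: 8.0
tool_pos: [0.6329, -0.0214, 0.1236]
tool_rot: [-180.0, -0.0, 13.1]
force: [-0.7, 0.5, 0.5]
grip_width: 0.0008
```

Emit:
move_arm:
  steps:
    - [0,0,0,0.15,0,0,0]
    - [0,0,0,0.15,0,0,0]
    - [0,0,0,0,0,0,0]

```text
time_s: 8.25
tool_pos: [0.6327, -0.0214, 0.1203]
tool_rot: [-180.0, 0.0, 13.1]
force: [-0.3, -0.1, -0.6]
grip_width: 0.0001
```

Emit:
move_arm:
  steps:
    - [0,0,0,0.15,0,0,0]
    - [0,0,0,0.15,0,0,0]
    - [0,0,0,0,0,0,0]

```text
time_s: 8.5
tool_pos: [0.6326, -0.0214, 0.1172]
tool_rot: [-180.0, 0.0, 13.1]
force: [0.5, 0.0, -0.2]
grip_width: 0.0005
```

Emit:
move_arm:
  steps:
    - [0,0,0,0.1,0,0,0]
    - [0,0,0,0.1,0,0,0]
    - [0,0,0,0,0,0,0]

```text
time_s: 8.75
tool_pos: [0.6328, -0.0215, 0.1154]
tool_rot: [-180.0, 0.0, 13.1]
force: [0.0, -0.1, -0.4]
grip_width: 0.0004
```

Tip is at about 0.090, so I'm using 0.5 mm steps from here.

Emit:
move_arm:
  steps:
    - [0,0,0,0.05,0,0,0]
    - [0,0,0,0.05,0,0,0]
    - [0,0,0,0.05,0,0,0]
    - [0,0,0,0,0,0,0]

```text
time_s: 9.08
tool_pos: [0.633, -0.0215, 0.1152]
tool_rot: [-180.0, -0.0, 13.1]
force: [-2.8, 0.6, 6.8]
grip_width: 0.0005
```

Emit:
move_arm:
  steps:
    - [0,0,0,0.05,0,0,0]
    - [0,0,0,0.05,0,0,0]
    - [0,0,0,0,0,0,0]

```text
time_s: 9.33
tool_pos: [0.633, -0.0215, 0.1144]
tool_rot: [-180.0, -0.0, 13.1]
force: [-3.9, 0.2, 7.7]
grip_width: 0.0005
```

Emit:
move_arm:
  steps:
    - [0,0,0,0.05,0,0,0]
    - [0,0,0,0.05,0,0,0]
    - [0,0,0,0,0,0,0]

```text
time_s: 9.58
tool_pos: [0.6329, -0.0215, 0.1134]
tool_rot: [-180.0, -0.0, 13.1]
force: [-2.9, 0.5, 7.7]
grip_width: 0.0005
```

The block is sliding at about 8 N. I'll continue.

Emit:
move_arm:
  steps:
    - [0,0,0,0.05,0,0,0]
    - [0,0,0,0.05,0,0,0]
    - [0,0,0,0,0,0,0]

```text
time_s: 9.83
tool_pos: [0.6329, -0.0215, 0.1124]
tool_rot: [-180.0, -0.0, 13.1]
force: [-2.4, 0.3, 7.5]
grip_width: 0.0003
```

Emit:
move_arm:
  steps:
    - [0,0,0,0.05,0,0,0]
    - [0,0,0,0.05,0,0,0]
    - [0,0,0,0,0,0,0]

```text
time_s: 10.08
tool_pos: [0.633, -0.0215, 0.1114]
tool_rot: [-180.0, -0.0, 13.1]
force: [-2.9, -0.0, 7.9]
grip_width: 0.0004
```

Emit:
move_arm:
  steps:
    - [0,0,0,0.05,0,0,0]
    - [0,0,0,0.05,0,0,0]
    - [0,0,0,0,0,0,0]

```text
time_s: 10.33
tool_pos: [0.6329, -0.0215, 0.1104]
tool_rot: [-180.0, -0.0, 13.1]
force: [-3.0, 0.1, 8.3]
grip_width: 0.001
```

Emit:
move_arm:
  steps:
    - [0,0,0,0.05,0,0,0]
    - [0,0,0,0.05,0,0,0]
    - [0,0,0,0,0,0,0]

```text
time_s: 10.58
tool_pos: [0.6329, -0.0215, 0.1094]
tool_rot: [-180.0, -0.0, 13.1]
force: [-3.1, -0.2, 7.5]
grip_width: 0.0006
```

Emit:
move_arm:
  steps:
    - [0,0,0,0.05,0,0,0]
    - [0,0,0,0.05,0,0,0]
    - [0,0,0,0,0,0,0]

```text
time_s: 10.83
tool_pos: [0.6329, -0.0215, 0.1084]
tool_rot: [-180.0, -0.0, 13.1]
force: [-3.2, -0.3, 8.0]
grip_width: 0.0005
```

Emit:
move_arm:
  steps:
    - [0,0,0,0.05,0,0,0]
    - [0,0,0,0.05,0,0,0]
    - [0,0,0,0,0,0,0]

```text
time_s: 11.08
tool_pos: [0.6329, -0.0215, 0.1074]
tool_rot: [-180.0, -0.0, 13.1]
force: [-2.6, 0.5, 7.9]
grip_width: 0.0004
```

Emit:
move_arm:
  steps:
    - [0,0,0,0.05,0,0,0]
    - [0,0,0,0.05,0,0,0]
    - [0,0,0,0,0,0,0]

```text
time_s: 11.33
tool_pos: [0.6329, -0.0215, 0.1064]
tool_rot: [-180.0, -0.0, 13.1]
force: [-3.9, 0.1, 8.1]
grip_width: 0.0004
```

Emit:
move_arm:
  steps:
    - [0,0,0,0.05,0,0,0]
    - [0,0,0,0.05,0,0,0]
    - [0,0,0,0,0,0,0]

```text
time_s: 11.58
tool_pos: [0.6329, -0.0215, 0.1054]
tool_rot: [-180.0, -0.0, 13.1]
force: [-3.5, 0.3, 7.2]
grip_width: 0.0005
```

Emit:
move_arm:
  steps:
    - [0,0,0,0.05,0,0,0]
    - [0,0,0,0,0,0,0]

```text
time_s: 11.75
tool_pos: [0.633, -0.0215, 0.1049]
tool_rot: [-180.0, -0.0, 13.1]
force: [-3.0, -0.2, 6.9]
grip_width: 0.0004
```

Emit:
move_arm:
  steps:
    - [0,0,0,0.05,0,0,0]
    - [0,0,0,0.05,0,0,0]
    - [0,0,0,0,0,0,0]

```text
time_s: 12.0
tool_pos: [0.633, -0.0215, 0.1042]
tool_rot: [-180.0, -0.0, 13.1]
force: [-4.5, 0.8, 9.6]
grip_width: 0.0006
```

Emit:
move_arm:
  steps:
    - [0,0,0,0.05,0,0,0]
    - [0,0,0,0,0,0,0]

```text
time_s: 12.17
tool_pos: [0.633, -0.0215, 0.1042]
tool_rot: [-179.9, -0.0, 13.1]
force: [-5.1, 0.8, 11.7]
grip_width: 0.0005
```

Emit:
move_arm:
  steps:
    - [0,0,0,0.05,0,0,0]
    - [0,0,0,0,0,0,0]

```text
time_s: 12.33
tool_pos: [0.633, -0.0215, 0.1042]
tool_rot: [-179.9, -0.0, 13.1]
force: [-5.9, 0.3, 15.2]
grip_width: 0.0005
```

The block has bottomed on the bars, at about 3 N per 0.5 mm.

Emit:
move_arm:
  steps:
    - [0,0,0,0.05,0,0,0]
    - [0,0,0,0.05,0,0,0]
    - [0,0,0,0,0,0,0]

```text
time_s: 12.58
tool_pos: [0.633, -0.0215, 0.1041]
tool_rot: [-179.9, -0.0, 13.1]
force: [-8.1, 1.0, 19.7]
grip_width: 0.0006
```

Emit:
move_arm:
  steps:
    - [0,0,0,0.05,0,0,0]
    - [0,0,0,0,0,0,0]

```text
time_s: 12.75
tool_pos: [0.633, -0.0215, 0.1041]
tool_rot: [-179.9, -0.0, 13.1]
force: [-10.1, 0.1, 21.9]
grip_width: 0.0004
```

Emit:
move_arm:
  steps:
    - [0,0,0,0.05,0,0,0]
    - [0,0,0,0,0,0,0]
    - [0,0,0,0,0,0,0]
    - [0,0,0,0,0,0,0]

```text
time_s: 13.08
tool_pos: [0.633, -0.0215, 0.1041]
tool_rot: [-179.9, -0.1, 13.1]
force: [-10.7, 1.7, 25.6]
grip_width: 0.0006
```

Holding at 25.6 N (28 N total). Now I'll release upwards.

Emit:
move_arm:
  steps:
    - [0,0,0,-0.2,0,0,0]
    - [0,0,0,-0.4,0,0,0]
    - [0,0,0,-1.0,0,0,0]
    - [0,0,0,-2.0,0,0,0]
    - [0,0,0,-1.5,0,0,0]

```text
time_s: 13.5
tool_pos: [0.6329, -0.0215, 0.1515]
tool_rot: [180.0, 0.0, 13.1]
force: [0.3, -0.6, 0.2]
grip_width: 0.0003
```

Emit:
move_arm:
  steps:
    - [0,-3.3,-0.45,0,0,0,0]
    - [0,-3.3,-0.45,0,0,0,0]
    - [0,-3.3,-0.45,0,0,0,0]
    - [0,0,0,0,0,0,0]
    - [0,0,0,0,0,0,0]

```text
time_s: 13.92
tool_pos: [0.5321, -0.0308, 0.1508]
tool_rot: [-179.9, -0.0, 13.1]
force: [0.4, 0.2, 0.2]
grip_width: 0.0002
```

```bash
python3 - <<'E'
from h import *
c=cam("wrist");o=env.get_obs();print(o["tool_pos"],o["tool_rot"],o["force"])
crop(c,170,0,180,200,3,"w9")
u=np.array([np.cos(np.radians(13.2)),np.sin(np.radians(13.2)),0])
print(rel([.5324,-.0283,.1556],13.1),rel([.5324,-.0283,.0615],13.1))
E
```

```text
[ 0.53368772 -0.03051397  0.15119357] [-1.79948517e+02 -1.14653591e-01  1.31423058e+01] [0.42684699 0.67537634 0.78618498]
(array([-0.07, -0.25, -0.44]), array([-0.0009, -0.002 ,  0.0007])) (array([-0.09, -0.24,  8.97]), array([-0.0009, -0.002 ,  0.0007]))
```

View pics/w9.png

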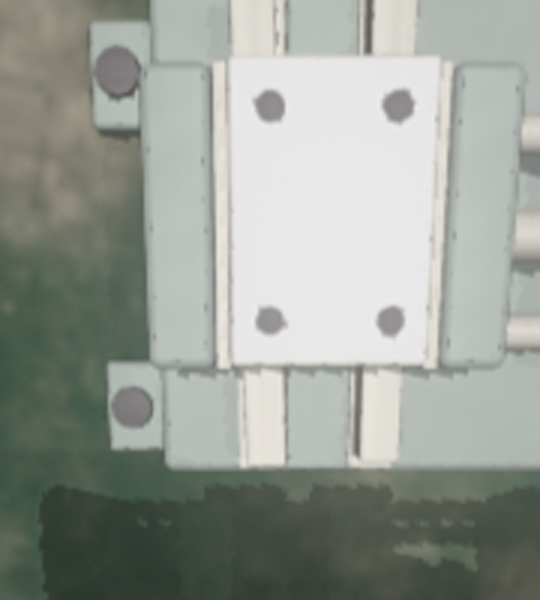

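The bar ends at (265,467) and (380,460) are still level within about 1 mm. I'll descend behind the bar's end for the nudge.

Emit:
move_arm:
  steps:
    - [0,-0.1,-0.2,3,0,0,0]
    - [0,0,0,3,0,0,0]
    - [0,0,0,2,0,0,0]
    - [0,0,0,0.9,0,0,0]
    - [0,0,0,0,0,0,0]

```text
time_s: 14.38
tool_pos: [0.5315, -0.0292, 0.0597]
tool_rot: [179.9, 0.2, 13.2]
force: [-0.1, -0.5, 0.4]
grip_width: 0.0006
```

Emit:
move_arm:
  steps:
    - [0,0.8,0,0,0,0,0]
    - [0,0.6,0,0,0,0,0]
    - [0,0.4,0,0,0,0,0]
    - [0,0,0,0,0,0,0]
    - [0,0,0,0,0,0,0]

```text
time_s: 14.8
tool_pos: [0.5505, -0.0249, 0.0624]
tool_rot: [180.0, -0.1, 13.2]
force: [-0.7, -0.3, 0.2]
grip_width: 0.0003
```

Contact is expected at x of about 0.556, so I'll creep forward.

Emit:
move_arm:
  steps:
    - [0,0.2,0,0,0,0,0]
    - [0,0.2,0,0,0,0,0]
    - [0,0,0,0,0,0,0]

```text
time_s: 15.05
tool_pos: [0.5538, -0.0239, 0.0618]
tool_rot: [-180.0, -0.0, 13.1]
force: [1.3, 0.6, -0.6]
grip_width: 0.0006
```

Emit:
move_arm:
  steps:
    - [0,0.1,0,0,0,0,0]
    - [0,0,0,0,0,0,0]

```text
time_s: 15.22
tool_pos: [0.5545, -0.0238, 0.0616]
tool_rot: [-180.0, -0.0, 13.1]
force: [0.4, 0.0, -1.2]
grip_width: 0.0005
```

Emit:
move_arm:
  steps:
    - [0,0.05,0,0,0,0,0]
    - [0,0,0,0,0,0,0]

```text
time_s: 15.38
tool_pos: [0.5548, -0.0237, 0.0615]
tool_rot: [-180.0, -0.0, 13.1]
force: [0.2, -0.3, -0.7]
grip_width: 0.0005
```

Emit:
move_arm:
  steps:
    - [0,0.1,0,0,0,0,0]
    - [0,0,0,0,0,0,0]

```text
time_s: 15.55
tool_pos: [0.556, -0.0235, 0.0616]
tool_rot: [-180.0, -0.0, 13.1]
force: [-0.5, -0.2, 0.2]
grip_width: 0.0007
```

Emit:
move_arm:
  steps:
    - [0,0.05,0,0,0,0,0]
    - [0,0,0,0,0,0,0]

```text
time_s: 15.72
tool_pos: [0.5562, -0.0234, 0.0615]
tool_rot: [-180.0, 0.0, 13.1]
force: [-0.7, -0.3, 0.1]
grip_width: 0.0004
```

Emit:
move_arm:
  steps:
    - [0,0.05,0,0,0,0,0]
    - [0,0,0,0,0,0,0]

```text
time_s: 15.88
tool_pos: [0.5563, -0.0234, 0.0615]
tool_rot: [-180.0, 0.1, 13.1]
force: [-2.3, -0.8, 1.7]
grip_width: 0.0005
```

Contact at x = 0.5563. Two more small increments should reach about 4 N.

Emit:
move_arm:
  steps:
    - [0,0.05,0,0,0,0,0]
    - [0,0,0,0,0,0,0]
    - [0,0,0,0,0,0,0]

```text
time_s: 16.13
tool_pos: [0.5565, -0.0234, 0.0614]
tool_rot: [-180.0, 0.1, 13.1]
force: [-4.5, -0.4, 2.3]
grip_width: 0.0001
```

Emit:
move_arm:
  steps:
    - [0,0,0,0,0,0,0]
    - [0,0,0,0,0,0,0]
    - [0,0,0,0,0,0,0]

```text
time_s: 16.38
tool_pos: [0.5565, -0.0234, 0.0614]
tool_rot: [-180.0, 0.1, 13.1]
force: [-3.8, -0.7, 2.9]
grip_width: 0.0001
```

Emit:
move_arm:
  steps:
    - [0,-0.3,0,0,0,0,0]
    - [0,-1.0,0,0,0,0,0]
    - [0,-1.2,0,0,0,0,0]
    - [0,0,0,0,0,0,0]
    - [0,0,0,0,0,0,0]

```text
time_s: 16.8
tool_pos: [0.5331, -0.0287, 0.0618]
tool_rot: [-180.0, -0.1, 13.1]
force: [-0.1, -0.4, 0.6]
grip_width: 0.0005
```

```bash
python3 - <<'E'
from h import *
c=cam("wrist");o=env.get_obs();print(o["tool_pos"],o["tool_rot"],o["force"])
crop(c,170,70,180,150,4,"w10")
E
```

```text
[ 0.53357946 -0.02853437  0.06191818] [-1.79986552e+02 -1.20240049e-01  1.31427947e+01] [0.32491922 1.15003037 0.26616346]
```

View pics/w10.png

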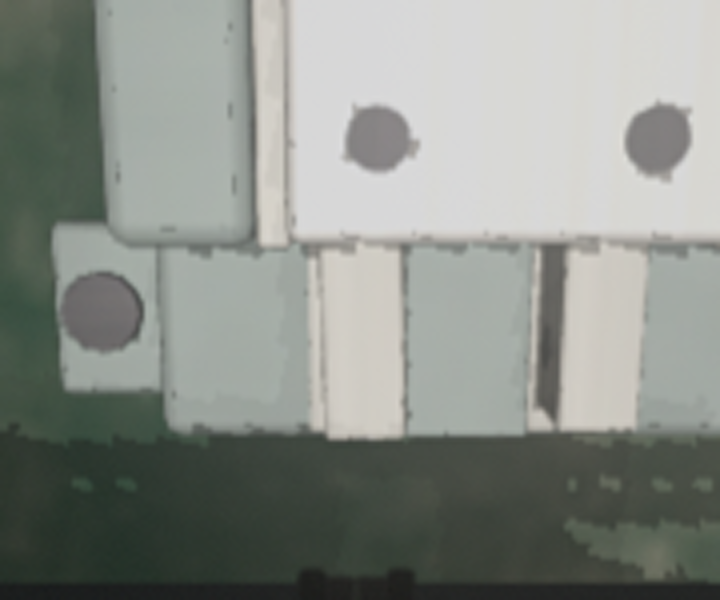

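The loose bar's end is at row 438 and the set bar's at row 431, the same 7 px (about 1 mm) difference as before the nudge, so the bar held. The robot isn't touching anything. I'll raise the arm clear and hand in.

Emit:
move_arm:
  steps:
    - [0,0,0,-3,0,0,0]
    - [0,0,0,-3,0,0,0]
    - [0,0,0,0,0,0,0]
    - [0,0,0,0,0,0,0]

```text
time_s: 17.18
tool_pos: [0.5352, -0.0285, 0.1235]
tool_rot: [180.0, -0.3, 13.2]
force: [0.4, 0.6, 0.3]
grip_width: 0.0007
```

```bash
python3 - <<'E'
from h import *
o=env.get_obs();print(o["tool_pos"],o["force"],o["time_s"]); print(job.sign_off())
E
```

```text
[ 0.53522818 -0.02850949  0.12354189] [0.40653408 0.58711702 0.27483435] 17.1833
the job is handed in; nothing more can be done
None
```

I handed the job in at 17.2 s; the sign-off gives no verdict.

- **Bar:** I pushed the loose bar in about 48 mm, until its near end was about 1 mm short of the set bar's. The first push jammed, reading about 17 N back and 19 N up. I had commanded a small downward move during contact, which most likely pressed the bar down. I backed off and finished with a level push.
- **Block:** It slid down about 11 mm at 8 N until it met the bars. I then pressed to 25.6 N vertical, about 28 N in total because some sideways force (about 11 N) came with it, and lifted off.
- **Nudge:** I pushed the near end with about 4 N (peak about 4.5 N along the bar) for 0.5 s. The tool did not creep while I held it. The offset between the bar ends was the same 7 pixels (about 1 mm) before pressing and after the nudge.

I could not measure the clamping force on each bar directly, so the evidence that both are trapped is the press force and, for the loose bar, the nudge. I touched nothing else on the desk on purpose, but I did not re-measure the other items at the end.

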